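# Set and clamp the carton length stop

## Task

Set the carton length stop on the packing table: pull its sprung slide out by the upright tab until the slide's pointer is level with the rider's point on the scale, and let it stay there. Then turn the hexagonal clamp knob clockwise all the way to its end stop, letting go and taking it again as often as it needs. The stop is lined up and only stands on its rubber feet, so feel for the end of the knob's travel and do not shift or twist the stop out of place, and leave the tape roll, the small carton and the marker beside it alone.

Things in the scene. Friction and masses are not known exactly. Their poses are not given: they have to be found in the camera images.
- gauge: the length stop: flat grey base 110 x 310 mm, its top 24 mm above the table, about 2 kg in all, loose, on four rubber feet (it slides at about 15 N and twists at about 1 N m). Origin: centre of its underside, at table level. y runs along its length from the slide's end (-y) to the knob's end (+y); z up
- gauge_end (a point): point on top of the base at its slide end, 150 mm from the origin along -y, 24 mm up (moves only with the base)
- tab (a point): middle of the top of the upright black tab on the slide, 86 mm above the table. The tab is 56 mm long across the base (x), 14 mm thick along it (y), and stands up from the slide's plate, whose top is 35 mm above the table
- pointer (a point): tip of the pointer nose on the +x side of the slide, 33 mm above the table, at the same y as the tab's middle. The slide runs along the base's -y for up to 130 mm; it takes 2 to 4 N to pull and its brake keeps it where it is left
- mark (a point): point of the steel rider (14 x 24 x 14 mm) on the scale along the base's +x edge, facing the pointer across a 2 mm gap; it is tight on its track. Level means: same y in the base's frame
- knob_top (a point): centre of the top of the black clamp knob (axis upright), 71 mm above the table, 115 mm from the base's origin along +y. Grip: a hexagon 46 mm across flats, from 31 to 71 mm above the table, over a skirt 60 mm in diameter; flats face the nose's direction and every 60 degrees from it. Turns with 0.1 N m; the firm, unmarked end stop is 3.5 to 4.5 rad clockwise from the start
- nose (a point): tip of the small nose on the knob's skirt, 40 mm from the knob's axis, 28 mm above the table; it goes round with the knob (a dark line on the knob's bright top disc points the same way)
- tape_roll: cardboard-coloured ring, bystander, 90 mm in diameter, 48 mm high, standing on its flat side; origin at the centre of its underside
- small_carton: closed cardboard box, bystander, 75 x 110 x 50 mm; origin at the centre of its underside
- marker: white and black marker pen lying on the table, bystander, 120 mm long along x, 19 mm thick; origin near its middle at table level

How it is judged (in metres and radians):
On the way, in this order (a step that is already met when the one before it is completed fails the run):
1. the slide's pointer is level with the rider's point (within 4 mm) (y of pointer in the frame of mark between -0.004 and 0.004 m), for 0.3 s.
2. the knob is turned clockwise to its end stop (within 0.12 rad) (y of nose in the frame of gauge between 0.1268 and 0.1414 m and x of nose in the frame of gauge above 0.015 m), for 0.2 s.
At the end, for the whole second after the job is handed in: The slide's pointer is within 4 mm of level with the rider's point, the knob is within 0.12 rad of its clockwise end stop, and neither end of the length stop (knob's axis, slide end) is more than 20 mm from where it stood; all at rest (all of step 1 and all of step 2 and distance of each of knob_top, gauge_end from where it was at the start of the episode below 0.02 m and linear speed of gauge below 0.01 m/s); the robot touches nothing.
It fails at once if the tape roll is pushed more than 30 mm (distance of tape_roll from where it was at the start of the episode above 0.03 m).
It fails at once if the small carton is pushed more than 30 mm (distance of small_carton from where it was at the start of the episode above 0.03 m).
It fails at once if the marker is pushed more than 30 mm (distance of marker from where it was at the start of the episode above 0.03 m).
It also fails if it takes over 72 s, if anything falls off the work surface, if the arm or the gripper's body presses on something with over 40 N, if the wrist force passes 120 N, or if a joint passes its speed limit or range.

## Robot

A 6-joint arm with a two-finger parallel gripper is mounted at the origin on the work surface. World frame = base frame: x ahead of the robot, y to its left, z up, the work surface at z = 0. Lengths are in mm, angles in rad, forces in N, time in s.
With the tool pointing down it reaches from about 275 to 1000 mm from the base axis. Payload 8.4 kg.
Tool frame: the origin (TCP) lies midway between the tips of the shut fingers; the grasp point (between the pads) lies 19 mm behind it; z points along the fingers, y is the line along which they close (so a half turn about z gives the same grasp; the last joint's range is limited). The gripper opens to 85 mm and grips with 20 to 120 N. Pads are 22 mm wide; open, the fingers measure 114 mm over their backs; the gripper's body (76 mm by 85 mm) begins 54 mm behind the grasp point. The pads swing forward as they close: fully open they stand 13 mm farther back than shut.
Start: joints at [-1.206, 0.353, 1.633, -0, 1.155, -0.002], TCP at [224.143, -583.428, 231.281] pointing down, gripper open.
Joint ranges: [-2.63, 2.63], [-0.92, 2.1], [0.06, 2.66], [-1.3, 4.44], [0, 2.69], [-3.02, 3.02]. Speed limits (rad/s): [2.22, 2.22, 2.79, 3.14, 3.14, 3.14].

## Interface

Orientations are given as [roll, pitch, yaw] about the fixed x, y, z axes, in that order (R = Rz(yaw) Ry(pitch) Rx(roll)).
In Python, from rig import r, cams gives the robot as it stands. The module is installed in compiled form; this text tells all that it offers.
- The arm moves only by the tool send_rows, never from a script. Its argument "targets" is one flat list of numbers, 7 for each row, row after row: the shift along the tool's x, y, z in m, then the turn, a rotation vector about the tool's x, y, z in rad, then the opening, from -1 (shut) to 1 (fully open). In form: [tx, ty, tz, wx, wy, wz, fingers, tx, ty, tz, wx, wy, wz, fingers, ...]. A call has 1 to 12 rows; each row is the pose to reach, as a shift and turn from the pose commanded when the call began, along the tool's axes at that moment; what a row does not reach only later rows make up. A row lasts 1/12 s, in which the tool goes at most 41.7 mm and 7.16 degrees, less where a joint would pass 70% of its speed; a pose out of reach is approached as far as the arm can. A call with a gripper value outside its range is refused whole. The fingers move at their own pace and stop on an object; "grip_force" is the grip in N (left out, the last holds). Time passes only in rows, so rows that repeat a pose let the fingers close. It gives the time, the measured TCP pose, the force, the opening and the grip force at its end, in the units of the state.
- r.sense(): the state, without advancing time (a new reading comes with each control period).
- cams.grab_frame(name): name is "scene" or "top" or "wrist"; returns a dict with "color" (384x512x3 uint8, blue, green, red), "fx", "fy", "cx", "cy" (pixels), "xyz" and "attitude" of the camera in the world. Camera axes: x right, y down, z forward; pixel columns grow to the right and rows downward; lengths in mm; the calibration is good to about 2 mm. A picture is of the moment at which its call begins. There is no depth.
- r.sign_off(): hands the job in; it is judged then, once.
The state is a dict: "clock": time; "qpos": joint angles; "qvel": joint speeds; "joint_efforts": joint torques, N m; "eef_pos": TCP position; "tcp_rot": TCP orientation; "contact_force": force on the tool from outside, world axes, zero at the start; "wrist_torque": the same for the moment, N m; "opening": opening from 0.0 (shut) to 1.0 (fully open); "grasp_force": force on a finger pad.
Only numpy, scipy, OpenCV 4.12 (cv2) and the standard library are available. Lean on these libraries where they do the work, as an engineer would, in place of code of your own. Each camera call takes 0.05 s, during which the arm holds its last target. There are 200 camera calls.

## Working session

There is one attempt and no reset: what is moved stays moved. The work goes in short steps, Python scripts to look and compute and a tool call to move; the robot and the scene stay as the last step left them, time stands still between calls to the robot, and variables do not carry over. Pictures are saved under pics/ and viewed, at most 10 in all, crops included, and the job is handed in when it is done.

Besides the shell and the picture viewer there is one more tool, called after "Emit:" as name(argument=value, ...) on one line, values as JSON. send_rows: Moves the arm, as the interface text tells. Its arguments: {"type":"object","properties":{"targets":{"type":"array"},"grip_force":{"type":"number"}},"required":["targets"]}

```bash
mkdir -p pics
cat > h.py <<'E'
import numpy as np, cv2
from scipy.spatial.transform import Rotation as R
from rig import r, cams
def rot(a): return R.from_euler('xyz',a).as_matrix()
def ray(f,u,v,z):
    d=rot(f["attitude"])@np.array([(u-f["cx"])/f["fx"],(v-f["cy"])/f["fy"],1.])
    o=np.array(f["xyz"]); return o+d*(z-o[2])/d[2]
def px(f,p):
    c=rot(f["attitude"]).T@(np.array(p)-np.array(f["xyz"])); return f["fx"]*c[0]/c[2]+f["cx"],f["fy"]*c[1]/c[2]+f["cy"]
E
python3 - <<'E'
from h import *
for n in("top","scene"):
    f=cams.grab_frame(n); cv2.imwrite(f"pics/{n}0.png",f["color"]); print(n,{k:v for k,v in f.items() if k!="color"})
print(r.sense())
E
```

```text
top {'fx': 475.43389058488134, 'fy': 475.43389058488134, 'cx': 257.9602779148157, 'cy': 197.46863648873753, 'xyz': array([390.16301334,  33.12863048, 897.00841747]), 'attitude': array([-2.93980734, -0.00506638, -1.50861803])}
scene {'fx': 392.62736006215323, 'fy': 392.62736006215323, 'cx': 257.0050585855132, 'cy': 191.6906836432885, 'xyz': array([897.96840859,  20.08286103, 621.35958827]), 'attitude': array([-2.57133742,  0.01595184,  1.41774716])}
{'clock': 0.1, 'qpos': array([-1.20635642e+00,  3.53593133e-01,  1.63401335e+00,  1.20139584e-05,
        1.15522017e+00, -2.36920192e-03]), 'qvel': array([-0.00199724, -0.00112535, -0.00194112, -0.00063919,  0.00071762,
        0.00115584]), 'joint_efforts': array([ 1.85014447e-03, -6.06356335e+01, -3.42819428e+01,  2.21343416e-04,
        3.99861136e-03, -7.51107507e-06]), 'eef_pos': array([ 224.02536673, -583.033733  ,  230.64772717]), 'tcp_rot': array([-3.14035869e+00, -1.39089392e-05,  3.66804245e-01]), 'contact_force': array([0.03303424, 0.66933097, 0.35393567]), 'wrist_torque': array([ 0.00273804, -0.0151469 , -0.00569913]), 'grasp_force': 0.0, 'opening': 0.9975056317557627}
```

View pics/top0.png

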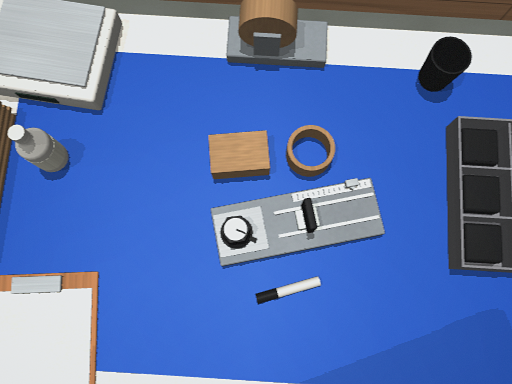

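View pics/scene0.png

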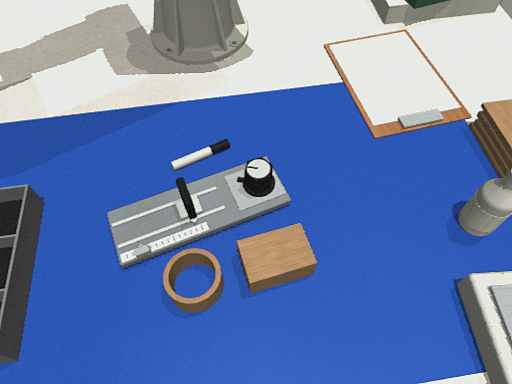

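The top view shows the gauge with its knob at (237,231), its tab at (308,215) and the rider at (351,184). The slide end is on the right, toward world -y. The carton is at (239,153), the tape at (311,149) and the marker at (289,290).

Run:
```python
from h import *
a=cv2.imread("pics/top0.png")[165:275,200:395]; cv2.imwrite("pics/c1.png",cv2.resize(a,None,fx=4,fy=4,interpolation=cv2.INTER_CUBIC))
a=cv2.imread("pics/scene0.png")[150:270,100:300]; cv2.imwrite("pics/c2.png",cv2.resize(a,None,fx=4,fy=4,interpolation=cv2.INTER_CUBIC))
```

```text
(no output)
```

View pics/c1.png

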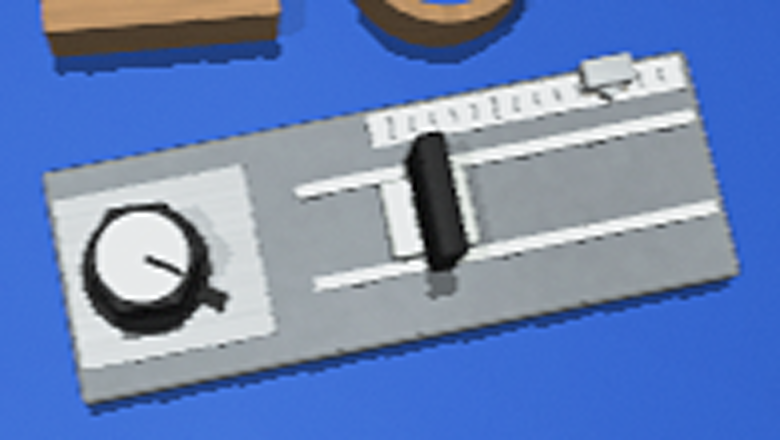

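View pics/c2.png

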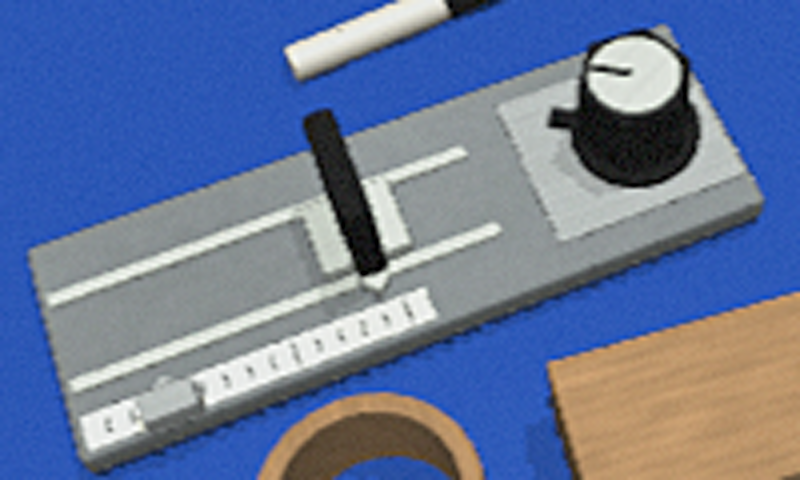

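Crop c1, in crop pixels: base corners are (44,174), (682,53), (738,274) and (86,403). The rider's point is near (609,98), the tab top near (428,140)-(443,262), and the disc centre is (142,258). The dark line and nose point to the lower right, with the nose at about (222,300).

```bash
cat >> h.py <<'E'
def gframe(C): # TL TR BR BL (top-of-base corners, world) -> origin, yaw
    C=np.array(C)[:,:2]; yv=(C[0]+C[3]-C[1]-C[2])/2; xv=(C[0]+C[1]-C[2]-C[3])/2
    return C.mean(0),np.arctan2(-yv[0],yv[1]),np.linalg.norm(yv),np.linalg.norm(xv),np.arctan2(xv[1],xv[0])
def tog(p,o,a):
    d=np.array(p)[:2]-o; return np.array([np.cos(a)*d[0]+np.sin(a)*d[1],-np.sin(a)*d[0]+np.cos(a)*d[1]])
def tow(g,o,a): return o+np.array([np.cos(a)*g[0]-np.sin(a)*g[1],np.sin(a)*g[0]+np.cos(a)*g[1]])
E
python3 - <<'E'
from h import *
f=cams.grab_frame("top"); s=cams.grab_frame("scene")
t=lambda u,v,z: ray(f,200+u/4-.4,165+v/4-.4,z)
q=lambda u,v,z: ray(s,100+u/4-.4,150+v/4-.4,z)
o,a,L,W,a2=gframe([t(44,174,24),t(682,53,24),t(738,274,24),t(86,403,24)]); print(o,a,L,W,a2)
o2,b,L,W,b2=gframe([q(762,207,24),q(95,460,24),q(32,250,24),q(668,28,24)]); print(o2,b,L,W,b2)
for n,p in dict(knob=t(142,258,71),tab1=t(428,140,86),tab2=t(443,262,86),rider=t(609,98,33),ridertop=t(606,70,45),nose=t(222,300,28)).items(): print(n,p,tog(p,o,a))
for n,p in dict(knob=q(636,75,71),tab1=q(320,116,86),tab2=q(372,272,86),ptr=q(378,288,33),rtop=q(168,390,45)).items(): print(n,p,tog(p,o2,b))
print(px(f,[*tow((0,115),o,a),71]))
w=cams.grab_frame("wrist"); e=r.sense(); T=rot(e["tcp_rot"])
print(T.T@(w["xyz"]-e["eef_pos"]), R.from_matrix(T.T@rot(w["attitude"])).as_euler('xyz'),w["fx"])
E
```

```text
[529.4267863  -35.26951351] 0.2555598460021625 306.1183971280364 107.57318297412738 0.25937884933240235
[532.07393845 -35.11146847] 0.2492101247160649 302.9898198167659 108.5721529845917 0.25656157177772065
knob [500.18427625  75.84915137  71.        ] [ -0.20340331 114.90187425]
tab1 [557.5763004  -45.38788591  86.        ] [ 24.67747794 -16.90558151]
tab2 [504.58115598 -54.04751287  86.        ] [-28.78552831 -11.88747098]
rider [ 593.7867427  -133.89187124   33.        ] [  37.33920799 -111.68866093]
ridertop [ 604.09631839 -129.89237309   45.        ] [  48.3249701  -110.42518663]
nose [488.88764436  40.11524842  28.        ] [-20.16621245  83.1841826 ]
knob [500.75334416  75.26599865  71.        ] [ -3.12968422 114.69250173]
tab1 [510.84030445 -59.01188536  86.        ] [-26.47243922 -17.9250412 ]
tab2 [588.39388258 -42.40857689  86.        ] [ 52.78033406 -20.96235281]
ptr [565.94094757 -46.56969686  33.        ] [ 29.99473284 -19.45716593]
rtop [ 605.62473315 -131.86663971   45.        ] [  47.41507324 -111.90662801]
(np.float64(235.02357994403442), np.float64(228.9973312521725))
[  68.97791898   -1.00366136 -142.41195539] [-2.76431385e-01  3.20919159e-04  1.57036943e+00] 286.73190239562734
```

```bash
cat >> h.py <<'E'
def go(p,yaw):
    e=r.sense(); T=rot(e["tcp_rot"]); d=T.T@(np.array(p)-e["eef_pos"])
    return np.round(d/1000,4), np.round(R.from_matrix(T.T@rot([np.pi,0,yaw])).as_rotvec(),4)
E
python3 - <<'E'
from h import *
print(go([535,-52,170],.256))
E
```

```text
(array([ 0.4807, -0.3843,  0.0612]), array([-0.0007,  0.    ,  0.1108]))
```

Emit:
send_rows(targets=[0.04,-0.03,0,0,0,0.02,1,0.075,-0.06,0,0,0,0.04,1,0.11,-0.088,0,0,0,0.05,1,0.145,-0.116,0,0,0,0.06,1,0.18,-0.144,0,0,0,0.07,1,0.215,-0.172,0,0,0,0.08,1,0.25,-0.2,0,0,0,0.09,1,0.285,-0.228,0,0,0,0.1,1,0.32,-0.256,0,0,0,0.11,1,0.35,-0.28,0,0,0,0.11,1,0.38,-0.304,0.01,0,0,0.11,1,0.41,-0.328,0.02,0,0,0.11,1])

```text
clock: 1.25
eef_pos: [477.2, -151.2, 217.6]
tcp_rot: [3.14, -0.002, 0.257]
contact_force: [0.1, -0.5, 0.8]
opening: 0.999
grasp_force: 0.0
```

Run:
```python
from h import *
print(go([535,-52,170],.256))
```

```text
(array([ 0.0811, -0.0813,  0.0476]), array([ 0.0012, -0.0018,  0.0008]))
```

Emit:
send_rows(targets=[0.03,-0.03,0.02,0,0,0,1,0.064,-0.064,0.041,0,0,0,1,0.064,-0.064,0.041,0,0,0,1,0.064,-0.064,0.041,0,0,0,1,0.064,-0.064,0.041,0,0,0,1,0.064,-0.064,0.041,0,0,0,1])

```text
clock: 1.75
eef_pos: [521.3, -75.5, 176.1]
tcp_rot: [3.141, 0.0, 0.257]
contact_force: [-0.2, -0.5, 0.2]
opening: 1.002
grasp_force: 0.0
```

Run:
```python
from h import *
print(go([535,-52,170],.256))
w=cams.grab_frame("wrist"); cv2.imwrite("pics/w1.png",w["color"]); np.save("w1.npy",{k:w[k] for k in w if k!="color"})
```

```text
(array([ 0.0192, -0.0192,  0.0061]), array([0.0003, 0.0002, 0.0009]))
```

View pics/w1.png

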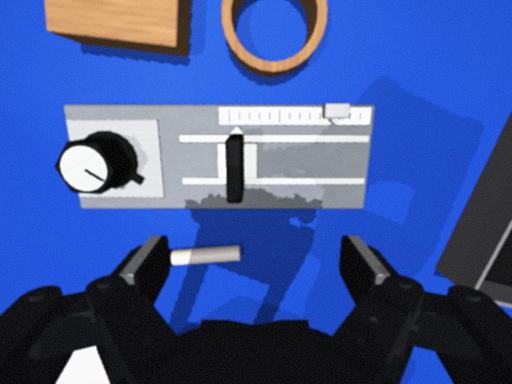

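The wrist view shows the pointer tip at (237,127), the rider's point at (335,123), the tab top at (234,168) and the knob disc at (83,170).

Run:
```python
from h import *
w=np.load("w1.npy",allow_pickle=True).item()
C=[ray(w,*p,24) for p in((65,105),(374,105),(364,208),(81,208))]
print([c[:2].round(1) for c in C]); o,a,*k=gframe(C); print(o,a,k)
for n,p in dict(ptr=ray(w,237,127,33),mark=ray(w,335,124,33),tabA=ray(w,235,137,86),tabB=ray(w,234,202,86),knob=ray(w,83,170,71),nose=ray(w,142,180,28)).items(): print(n,p,tog(p,o,a))
print(go([*ray(w,234,168,86)[:2],110],.256))
```

```text
[array([542.8, 123.7]), array([ 620.3, -170.9]), array([ 516.6, -199.6]), array([438.3,  98.3])]
[529.50973954 -37.10631591] 0.25719362597983847 [np.float64(306.31192915586945), np.float64(107.57723127676758), np.float64(0.2546526485715747)]
ptr [565.99093681 -45.61312596  33.        ] [ 33.11738851 -17.50663159]
mark [ 593.02987066 -137.14500157   33.        ] [  35.98421432 -112.90563318]
tabA [561.98183353 -48.05455293  86.        ] [ 28.61913446 -18.84796871]
tabB [508.42999592 -60.2265319   86.        ] [-26.26741236 -16.99773592]
knob [498.35173386  75.1711987   71.        ] [ -1.57339549 116.51002546]
nose [487.75513569  37.55781456  28.        ] [-21.38906865  82.82926454]
(array([ 0.021 , -0.0179,  0.0664]), array([ 0.0005, -0.0003,  0.    ]))
```

Emit:
send_rows(targets=[0.021,-0.018,0.03,0,0,0,1,0.021,-0.018,0.06,0,0,0,1,0.021,-0.018,0.06,0,0,0,1,0.021,-0.018,0.06,0,0,0,1])

```text
clock: 2.13
eef_pos: [535.9, -53.0, 115.5]
tcp_rot: [-3.141, 0.003, 0.256]
contact_force: [0.8, -0.1, 0.3]
opening: 1.002
grasp_force: 0.0
```

Run:
```python
from h import *
print(go([534.8,-54,54],.256))
```

```text
(array([-0.0011,  0.0007,  0.0615]), array([-0.0009,  0.003 , -0.0002]))
```

Now I'll descend and close gently.

Emit:
send_rows(targets=[0,0,0.025,0,0,0,1,0,0,0.045,0,0,0,1,0,0,0.06,0,0,0,1,0,0,0.06,0,0,0,0,0,0,0.06,0,0,0,-0.5,0,0,0.06,0,0,0,-1,0,0,0.06,0,0,0,-1,0,0,0.06,0,0,0,-1,0,0,0.06,0,0,0,-1,0,0,0.06,0,0,0,-1,0,0,0.06,0,0,0,-1,0,0,0.06,0,0,0,-1], grip_force=20)

```text
clock: 3.13
eef_pos: [537.9, -52.2, 56.9]
tcp_rot: [3.141, -0.001, 0.257]
contact_force: [-1.3, -0.8, 8.2]
opening: 0.159
grasp_force: 24.7
```

Run:
```python
from h import *
e=r.sense();print(e["contact_force"],e["opening"],e["grasp_force"],e["wrist_torque"])
w=cams.grab_frame("wrist"); cv2.imwrite("pics/w2.png",w["color"]); np.save("w2.npy",{k:w[k] for k in w if k!="color"})
```

```text
[-1.29690716 -0.76726025  8.17384761] 0.1591611770897731 24.702932238578796 [-0.18484517  0.23051997 -0.01776814]
```

View pics/w2.png

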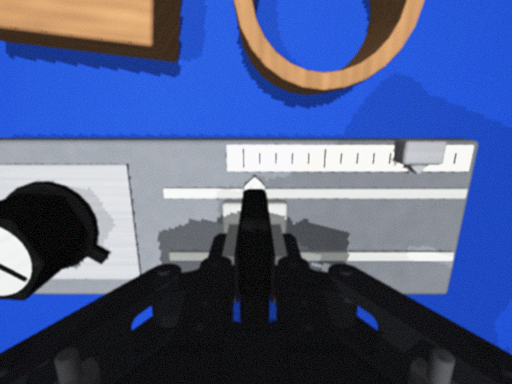

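The tab is gripped, with the pointer tip at (254,178) and the rider's point at (413,173).

Run:
```python
from h import *
w=np.load("w2.npy",allow_pickle=True).item()
d=ray(w,412.5,173,33)-ray(w,254.5,178,33); print(tog(d,np.zeros(2),.256), go([0,0,0],.256)[1])
C=[ray(w,*p,24) for p in((10,139),(477,141),(447,293),(10,293))]
u=C[0]-C[1];v=C[3]-C[2];print(np.arctan2(-u[0],u[1]),np.arctan2(-v[0],v[1]))
```

```text
[  3.15611843 -93.88045139] [ 0.0006 -0.0013  0.0009]
0.25299150151061384 0.2565733631194271
```

Emit:
send_rows(targets=[0,0.004,0,0,0,0,-1,0,0.012,0,0,0,0,-1,0,0.022,0,0,0,0,-1,0,0.032,0,0,0,0,-1,0,0.042,0,0,0,0,-1,0,0.052,0,0,0,0,-1,0,0.062,0,0,0,0,-1,0,0.072,0,0,0,0,-1,0,0.08,0,0,0,0,-1,0,0.086,0,0,0,0,-1,0,0.086,0,0,0,0,-1,0,0.086,0,0,0,0,-1])

```text
clock: 4.18
eef_pos: [559.9, -136.0, 56.9]
tcp_rot: [3.141, -0.001, 0.257]
contact_force: [-1.8, -1.7, 7.7]
opening: 0.157
grasp_force: 24.6
```

Run:
```python
from h import *
e=r.sense();print(e["contact_force"],e["opening"],e["grasp_force"],e["wrist_torque"])
w=cams.grab_frame("wrist"); cv2.imwrite("pics/w3.png",cv2.resize(w["color"][110:310,150:420],None,fx=2.9,fy=2.9,interpolation=cv2.INTER_CUBIC)); np.save("w3.npy",{k:w[k] for k in w if k!="color"})
```

```text
[-1.79941589 -1.65762264  7.67735863] 0.15671944635566118 24.586474299430847 [-0.21306911  0.18189543 -0.04348832]
```

View pics/w3.png

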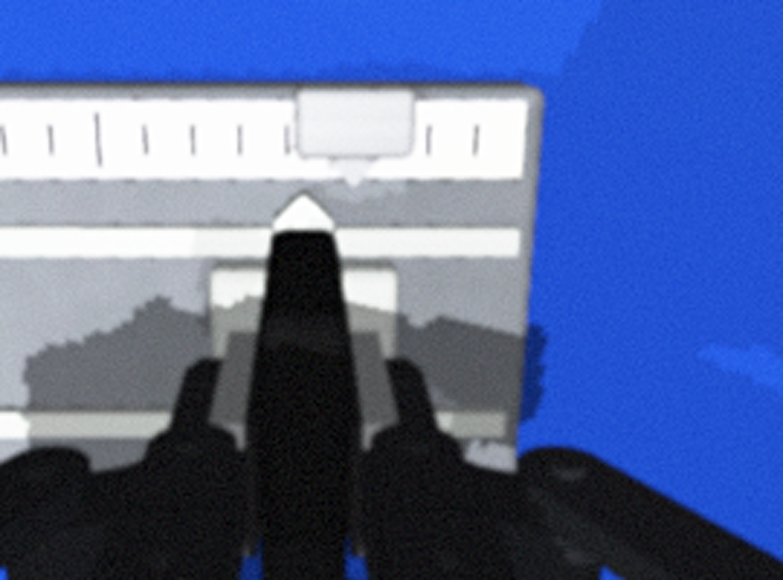

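In the crop, the pointer tip is at (303,193) and the rider's point at (353,183).

Run:
```python
from h import *
w=np.load("w3.npy",allow_pickle=True).item()
t=lambda u,v,z: ray(w,150+(u+.5)/2.9-.5,110+(v+.5)/2.9-.5,z)
for zr in(33,): print(tog(t(353,184,zr)-t(303,193,33),np.zeros(2),.256))
print(tog(t(356,123,45)-t(303,193,33),np.zeros(2),.256), tog(t(298,125,45)-t(413,125,45),np.zeros(2),.256))
```

```text
[  1.89787818 -10.24013711]
[16.1979088  -9.84183682] [-1.58502449e-02  2.14378405e+01]
```

Emit:
send_rows(targets=[0,0.004,0,0,0,0,-1,0,0.008,0,0,0,0,-1,0,0.01,0,0,0,0,-1,0,0.01,0,0,0,0,-1,0,0.01,0,0,0,0,-1,0,0.01,0,0,0,0,-1])

```text
clock: 4.73
eef_pos: [562.3, -145.2, 56.9]
tcp_rot: [3.141, -0.001, 0.257]
contact_force: [-1.3, -0.0, 6.1]
opening: 0.162
grasp_force: 24.6
```

Run:
```python
from h import *
e=r.sense();print(e["contact_force"],e["eef_pos"],e["wrist_torque"])
w=cams.grab_frame("wrist"); cv2.imwrite("pics/w4.png",cv2.resize(w["color"][110:310,150:420],None,fx=2.9,fy=2.9,interpolation=cv2.INTER_CUBIC)); np.save("w4.npy",{k:w[k] for k in w if k!="color"})
```

```text
[-1.31987053 -0.04756646  6.09127712] [ 562.27170463 -145.17089026   56.87807186] [-0.03611101  0.20192795 -0.01550969]
```

View pics/w4.png

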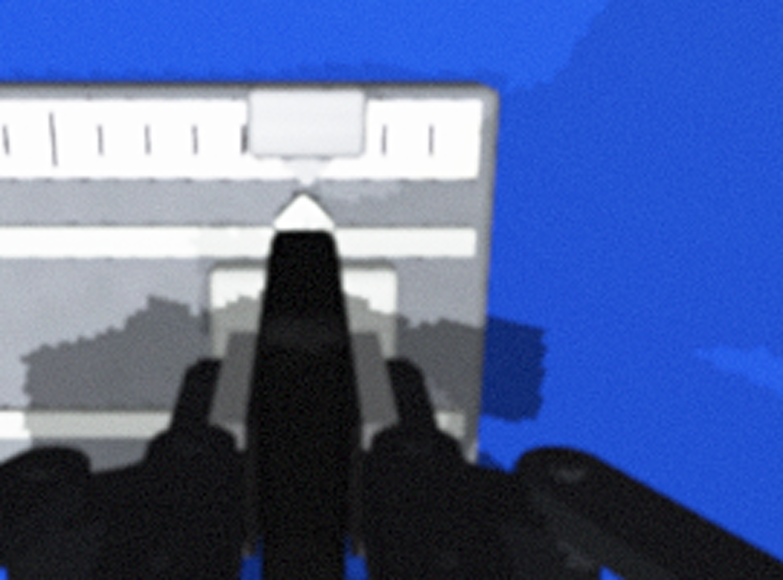

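The pointer tip (303,193) is level with the rider's point (305,184), within about 0.5 mm. I'll release and raise.

Emit:
send_rows(targets=[0,0,0,0,0,0,-0.5,0,0,0,0,0,0,0,0,0,0,0,0,0,0.3,0,0,0,0,0,0,0.3,0,0,0,0,0,0,0.3,0,0,-0.03,0,0,0,0.3,0,0,-0.06,0,0,0,0.3,0,0,-0.1,0,0,0,1,0,0,-0.1,0,0,0,1,0,0,-0.1,0,0,0,1])

```text
clock: 5.62
eef_pos: [563.3, -145.3, 158.2]
tcp_rot: [3.139, -0.004, 0.257]
contact_force: [-1.1, 0.5, -1.4]
opening: 0.994
grasp_force: 0.0
```

Run:
```python
from h import *
e=r.sense();print(e["contact_force"],e["eef_pos"],e["qpos"],e["opening"])
w=cams.grab_frame("wrist"); 
f=cams.grab_frame("top");np.save("t5.npy",{k:f[k] for k in f if k!="color"})
cv2.imwrite("pics/m5.png",np.vstack([w["color"][60:260],cv2.resize(f["color"][165:275,195:395],(512,282),interpolation=cv2.INTER_CUBIC)]));np.save("w5.npy",{k:w[k] for k in w if k!="color"})
```

```text
[-1.13449258  0.51510321 -1.38609969] [ 563.31611317 -145.34835994  158.20663959] [-2.55123034e-01  3.63929001e-01  1.79784815e+00  6.06660628e-05
  9.74913486e-01  1.05883864e+00] 0.9941023185033695
```

View pics/m5.png

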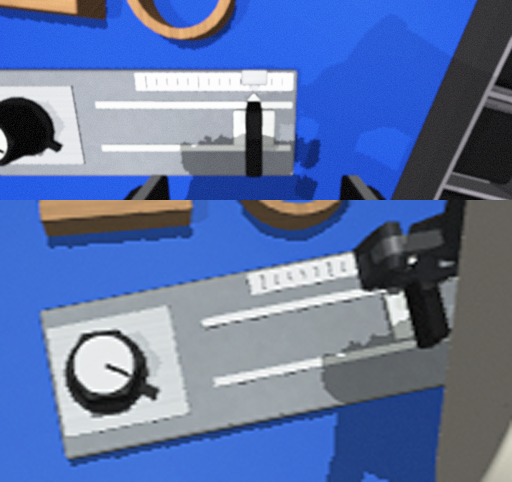

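Emit:
send_rows(targets=[0,-0.03,0,0,0,-0.12,1,0,-0.06,0,0,0,-0.24,1,0,-0.09,0,0,0,-0.36,1,0,-0.12,0,0,0,-0.48,1,0,-0.15,0,0,0,-0.6,1,0,-0.18,0,0,0,-0.72,1,-0.005,-0.2,0,0,0,-0.84,1,-0.005,-0.22,0,0,0,-0.96,1,-0.005,-0.23,0,0,0,-1.08,1,-0.005,-0.23,0,0,0,-1.2,1,-0.005,-0.23,0,0,0,-1.2,1,-0.005,-0.23,0,0,0,-1.2,1])

```text
clock: 6.72
eef_pos: [497.6, 76.2, 154.6]
tcp_rot: [-3.139, 0.001, 1.453]
contact_force: [0.3, -0.4, 0.1]
opening: 1.003
grasp_force: 0.0
```

Emit:
send_rows(targets=[0,0,0,0,0,-0.12,1,0,0,0,0,0,-0.24,1,0,0,0,0,0,-0.36,1,0,0,0,0,0,-0.48,1,0,0,0,0,0,-0.6,1,0,0,0,0,0,-0.72,1,0,0,0,0,0,-0.84,1,0,0,0,0,0,-0.96,1,0,0,0,0,0,-1.08,1,0,0,0,0,0,-1.2,1,0,0,0,0,0,-1.3,1,0,0,0,0,0,-1.3,1])

```text
clock: 7.72
eef_pos: [498.1, 75.6, 155.1]
tcp_rot: [-3.141, -0.001, 2.756]
contact_force: [-0.4, -0.4, 0.3]
opening: 0.998
grasp_force: 0.0
```

Emit:
send_rows(targets=[0,0,0,0,0,-0.12,1,0,0,0,0,0,-0.24,1,0,0,0,0,0,-0.36,1,0,0,0,0,0,-0.48,1,0,0,0,0,0,-0.6,1,0,0,0,0,0,-0.72,1,0,0,0,0,0,-0.84,1,0,0,0,0,0,-0.96,1,0,0,0,0,0,-1.08,1,0,0,0,0,0,-1.14,1,0,0,0,0,0,-1.14,1,0,0,0,0,0,-1.14,1])

```text
clock: 8.72
eef_pos: [498.3, 75.9, 155.5]
tcp_rot: [3.141, -0.001, -2.393]
contact_force: [-0.4, 0.6, 0.1]
opening: 1.0
grasp_force: 0.0
```

Run:
```python
from h import *
e=r.sense();print(e["contact_force"],e["eef_pos"],e["tcp_rot"],e["qpos"],e["opening"],e["clock"])
w=cams.grab_frame("wrist"); np.save("w6.npy",{k:w[k] for k in w if k!="color"})
cv2.imwrite("pics/w6.png",cv2.resize(w["color"],None,fx=1.5,fy=1.5,interpolation=cv2.INTER_CUBIC))
```

```text
[-0.37286809  0.58458114  0.05383227] [498.27153936  75.93237097 155.48265389] [ 3.14125899e+00 -5.49653205e-04 -2.39327754e+00] [ 1.48275787e-01  2.58890799e-01  1.95987089e+00 -4.38703706e-05
  9.23473015e-01 -2.17080909e+00] 1.000052845088823 8.7167
```

View pics/w6.png

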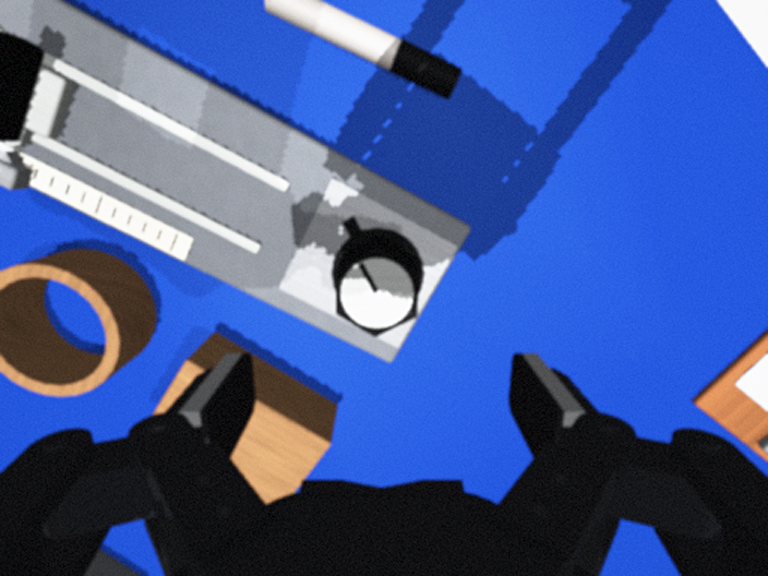

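In the full-frame picture (scaled 1.5x), the disc centre is (376,293), the nose tip (349,222) and the carton's near corner about (338,405).

Run:
```python
from h import *
w=np.load("w6.npy",allow_pickle=True).item(); a=.256
k=ray(w,376/1.5,293/1.5,71); n=ray(w,349/1.5,222/1.5,28); print(k,n,np.degrees(np.arctan2(*(n-k)[:2][::-1])-a))
l=ray(w,360/1.5,265/1.5,71)-ray(w,376/1.5,291/1.5,71); print("line",np.degrees(np.arctan2(l[1],l[0])-a))
f=np.load("t5.npy",allow_pickle=True).item()
for p in((270,131),(208,136),(210,177),(271,170)): print(ray(f,*p,50)[:2])
print(go([*k[:2],40],-2.39))
```

```text
[500.0889403   74.90252776  71.        ] [487.45585107  39.50051765  28.        ] -124.3064913742035
line -121.40920384572848
[691.57137654  25.0088501 ]
[674.37852577 139.97288465]
[596.04916398 129.7614436 ]
[616.38794745  18.86731295]
(array([-0.0006, -0.002 ,  0.1155]), array([ 0.0003, -0.0005, -0.0025]))
```

Emit:
send_rows(targets=[-0.001,-0.0017,0.03,0,0,0.01,1,-0.001,-0.0017,0.06,0,0,0.01,1,-0.001,-0.0017,0.085,0,0,0.01,1,-0.001,-0.0017,0.105,0,0,0.01,1,-0.001,-0.0017,0.115,0,0,0.01,1,-0.001,-0.0017,0.115,0,0,0.01,1,-0.001,-0.0017,0.115,0,0,0.01,0.6,-0.001,-0.0017,0.115,0,0,0.01,0.3], grip_force=20)

```text
clock: 9.43
eef_pos: [501.2, 75.8, 41.8]
tcp_rot: [-3.141, 0.001, -2.398]
contact_force: [-0.2, 0.3, 0.0]
opening: 0.749
grasp_force: 0.0
```

Emit:
send_rows(targets=[0,0,0,0,0,0,0.15,0,0,0,0,0,0,0,0,0,0,0,0,0,-1,0,0,0,0,0,0,-1,0,0,0,0,0,0,-1,0,0,0,0,0,0,-1])

```text
clock: 9.93
eef_pos: [501.7, 75.6, 42.3]
tcp_rot: [-3.14, 0.002, -2.397]
contact_force: [1.1, -2.7, 6.7]
opening: 0.538
grasp_force: 22.2
```

Run:
```python
from h import *
e=r.sense();print(e["contact_force"],e["eef_pos"],e["tcp_rot"],e["wrist_torque"],e["opening"],e["clock"])
```

```text
[ 1.05538752 -2.71998063  6.69540501] [501.71809181  75.57221848  42.26600942] [-3.13956268e+00  2.24971324e-03 -2.39654630e+00] [-0.36962621 -0.02795739 -0.03879951] 0.5375508442723311 9.9333
```

Emit:
send_rows(targets=[0,0,0,0,0,0.05,-1,0,0,0,0,0,0.12,-1,0,0,0,0,0,0.2,-1,0,0,0,0,0,0.28,-1,0,0,0,0,0,0.36,-1,0,0,0,0,0,0.44,-1,0,0,0,0,0,0.52,-1,0,0,0,0,0,0.6,-1])

```text
clock: 10.6
eef_pos: [502.2, 74.8, 42.3]
tcp_rot: [-3.14, 0.004, -2.999]
contact_force: [3.2, -10.5, 5.2]
opening: 0.535
grasp_force: 21.5
```

Run:
```python
from h import *
e=r.sense();print(e["contact_force"],e["eef_pos"],e["tcp_rot"],e["wrist_torque"],e["opening"],e["clock"])
```

```text
[  3.16432367 -10.46978719   5.22220294] [502.17406865  74.76510379  42.28482773] [-3.13988041  0.00366587 -2.99942201] [-1.72715639 -0.43441337  0.12902793] 0.5353760122453537 10.6
```

Emit:
send_rows(targets=[0,-0.001,0,0,0,0,-1,0,-0.001,0,0,0,0,-1])

```text
clock: 10.77
eef_pos: [502.2, 74.6, 42.3]
tcp_rot: [-3.141, 0.004, -2.997]
contact_force: [1.9, -2.9, 5.3]
opening: 0.533
grasp_force: 22.7
```

Emit:
send_rows(targets=[0,0,0,0,0,0.06,-1,0,0,0,0,0,0.14,-1,0,0,0,0,0,0.22,-1,0,0,0,0,0,0.3,-1,0,0,0,0,0,0.38,-1,0,0,0,0,0,0.46,-1])

```text
clock: 11.27
eef_pos: [502.1, 73.9, 42.3]
tcp_rot: [3.141, 0.004, 2.825]
contact_force: [2.1, -10.0, 6.7]
opening: 0.544
grasp_force: 21.7
```

```bash
cat > s.py <<'E'
from h import *
e=r.sense();F=e["contact_force"];print(F,e["eef_pos"],"toolF",rot(e["tcp_rot"]).T@F,"yaw",e["tcp_rot"][2],"Tz",e["wrist_torque"][2],e["opening"],e["qpos"][5])
E
python3 s.py
```

```text
[ 2.06249833 -9.98128296  6.65300861] [502.09505469  73.93248139  42.27263897] toolF [-5.09507761 -8.84015223 -6.63583642] yaw 2.8245717999192466 Tz 0.1139357355493422 0.5440443649010781 -1.107657866375453
```

Emit:
send_rows(targets=[-0.0006,-0.0012,0,0,0,0,-1,-0.0006,-0.0012,0,0,0,0.06,-1,-0.0006,-0.0012,0,0,0,0.14,-1,-0.0006,-0.0012,0,0,0,0.22,-1,-0.0006,-0.0012,0,0,0,0.3,-1,-0.0006,-0.0012,0,0,0,0.38,-1,-0.0006,-0.0012,0,0,0,0.46,-1])

```text
clock: 11.85
eef_pos: [501.7, 73.2, 42.3]
tcp_rot: [3.14, 0.002, 2.364]
contact_force: [-0.7, -4.8, 9.3]
opening: 0.541
grasp_force: 22.0
```

```bash
python3 s.py
```

```text
[-0.69169446 -4.81784041  9.32292258] [501.74144867  73.15049999  42.27743031] toolF [-2.90480172 -3.90476811 -9.32318754] yaw 2.364081310130797 Tz 0.10009510290701809 0.5405365915264205 -0.6502582926869717
```

Emit:
send_rows(targets=[-0.0004,-0.0005,0,0,0,0.06,-1,-0.0004,-0.0005,0,0,0,0.14,-1,-0.0004,-0.0005,0,0,0,0.22,-1,-0.0004,-0.0005,0,0,0,0.3,-1,-0.0004,-0.0005,0,0,0,0.38,-1,-0.0004,-0.0005,0,0,0,0.46,-1,-0.0004,-0.0005,0,0,0,0.54,-1])

```text
clock: 12.43
eef_pos: [500.9, 72.6, 42.2]
tcp_rot: [3.141, 0.0, 1.824]
contact_force: [-2.4, -2.6, 12.7]
opening: 0.54
grasp_force: 22.3
```

```bash
python3 s.py
```

```text
[-2.3859515  -2.57476762 12.70536472] [500.90813031  72.63807603  42.21656835] toolF [ -1.89993744  -2.9432286  -12.70732579] yaw 1.8238298603594632 Tz 0.1646545203585209 0.5398273133394524 -0.11150677195759787
```

Emit:
send_rows(targets=[-0.0003,-0.0003,-0.001,0,0,0.06,-1,-0.0003,-0.0003,-0.001,0,0,0.14,-1,-0.0003,-0.0003,-0.001,0,0,0.22,-1,-0.0003,-0.0003,-0.001,0,0,0.3,-1,-0.0003,-0.0003,-0.001,0,0,0.38,-1,-0.0003,-0.0003,-0.001,0,0,0.46,-1,-0.0003,-0.0003,-0.001,0,0,0.54,-1])

```text
clock: 13.02
eef_pos: [499.6, 72.5, 42.3]
tcp_rot: [-3.141, 0.0, 1.283]
contact_force: [-3.3, 1.7, 2.3]
opening: 0.541
grasp_force: 24.1
```

```bash
python3 s.py
```

```text
[-3.34655107  1.67350794  2.26530805] [499.64074573  72.48077109  42.32737609] toolF [ 0.65628259 -3.68590088 -2.26165455] yaw 1.2834878413764024 Tz 0.08704419330999724 0.5405943065547518 0.4278242705497758
```

Emit:
send_rows(targets=[0,-0.0004,0,0,0,0.06,-1,0,-0.0004,0,0,0,0.14,-1,0,-0.0004,0,0,0,0.22,-1,0,-0.0004,0,0,0,0.3,-1,0,-0.0004,0,0,0,0.38,-1,0,-0.0004,0,0,0,0.46,-1,0,-0.0004,0,0,0,0.54,-1])

```text
clock: 13.6
eef_pos: [498.9, 72.9, 42.3]
tcp_rot: [-3.14, 0.001, 0.743]
contact_force: [-5.1, 4.2, 3.9]
opening: 0.536
grasp_force: 24.2
```

```bash
python3 s.py
```

```text
[-5.06639032  4.16559975  3.92954957] [498.89413992  72.92994977  42.32030643] toolF [-0.91479457 -6.5015308  -3.91856354] yaw 0.7432422685943041 Tz 0.1058670928347868 0.5363519976660437 0.9681479025648729
```

Turned 3.14 rad so far.

Emit:
send_rows(targets=[0,-0.0007,0,0,0,0.06,-1,0,-0.0007,0,0,0,0.12,-1,0,-0.0007,0,0,0,0.18,-1,0,-0.0007,0,0,0,0.24,-1,0,-0.0007,0,0,0,0.3,-1])

```text
clock: 14.02
eef_pos: [498.6, 73.4, 42.3]
tcp_rot: [-3.141, 0.001, 0.444]
contact_force: [-3.2, 3.6, 2.7]
opening: 0.534
grasp_force: 24.1
```

```bash
python3 s.py
```

```text
[-3.18728443  3.55840118  2.73406906] [498.57836288  73.3725966   42.34165515] toolF [-1.35125756 -4.58573532 -2.72786899] yaw 0.4442587621870049 Tz 0.06898866096491435 0.5344019779224689 1.2682954588252726
```

Emit:
send_rows(targets=[0,-0.0004,0,0,0,0.04,-1,0,-0.0004,0,0,0,0.08,-1,0,-0.0004,0,0,0,0.11,-1,0,-0.0004,0,0,0,0.11,-1])

```text
clock: 14.35
eef_pos: [498.5, 73.6, 42.3]
tcp_rot: [-3.141, 0.001, 0.336]
contact_force: [-4.9, 2.1, 4.5]
opening: 0.537
grasp_force: 20.6
```

```bash
python3 s.py
```

```text
[-4.94607278  2.06728163  4.48758159] [498.54234699  73.58037875  42.29521023] toolF [-3.99123984 -3.58639074 -4.48146001] yaw 0.3363644852005607 Tz 0.14801940597405822 0.5367408247939484 1.3773293364072259
```

Emit:
send_rows(targets=[0,0,0,0,0,0.03,-1,0,0,0,0,0,0.05,-1,0,0,0,0,0,0.05,-1])

```text
clock: 14.6
eef_pos: [498.4, 73.5, 42.3]
tcp_rot: [-3.142, 0.002, 0.29]
contact_force: [-5.3, 1.9, 6.3]
opening: 0.539
grasp_force: 34.0
```

```bash
python3 s.py
```

```text
[-5.27928485  1.94735763  6.31949541] [498.35380859  73.5205548   42.29689801] toolF [-4.51251514 -3.37529451 -6.31218398] yaw 0.28987478937896216 Tz 1.3456089238435576 0.5388871966666178 1.424806436847555
```

The end stop is felt: the moment jumped to 1.35 N m. I'll ease off and check.

Emit:
send_rows(targets=[0,0,0,0,0,-0.035,-1,0,0,0,0,0,-0.035,-1])

```text
clock: 14.77
eef_pos: [498.4, 73.5, 42.3]
tcp_rot: [-3.141, 0.001, 0.325]
contact_force: [-5.7, 1.9, 7.0]
opening: 0.537
grasp_force: 28.9
```

```bash
python3 s.py
```

```text
[-5.70275677  1.94443513  7.02066455] [498.3622374   73.50915039  42.27324491] toolF [-4.7924487  -3.66917358 -7.01153294] yaw 0.3252944610472337 Tz 0.14708736050827 0.5366121816405957 1.3883451996643754
```

Emit:
send_rows(targets=[0,0,0,0,0,0,0.3,0,0,0,0,0,0,0.6,0,0,0,0,0,0,0.8,0,0,0,0,0,0,0.8,0,0,-0.03,0,0,0,0.8,0,0,-0.06,0,0,0,0.8,0,0,-0.1,0,0,0,0.8,0,0,-0.12,0,0,0,0.8,0,0,-0.12,0,0,0,0.8,0,0,-0.12,0,0,0,0.8])

```text
clock: 15.6
eef_pos: [500.3, 73.5, 163.0]
tcp_rot: [3.141, -0.003, 0.322]
contact_force: [-0.4, 0.2, -1.0]
opening: 0.898
grasp_force: 0.0
```

Run:
```python
from h import *
w=cams.grab_frame("wrist"); np.save("w7.npy",{k:w[k] for k in w if k!="color"})
cv2.imwrite("pics/w7.png",cv2.resize(w["color"],None,fx=1.5,fy=1.5,interpolation=cv2.INTER_CUBIC))
print(r.sense()["eef_pos"],r.sense()["contact_force"])
```

```text
[499.29696334  73.31823166 161.74028277] [ 0.12349351 -0.15392276 -0.04209654]
```

View pics/w7.png

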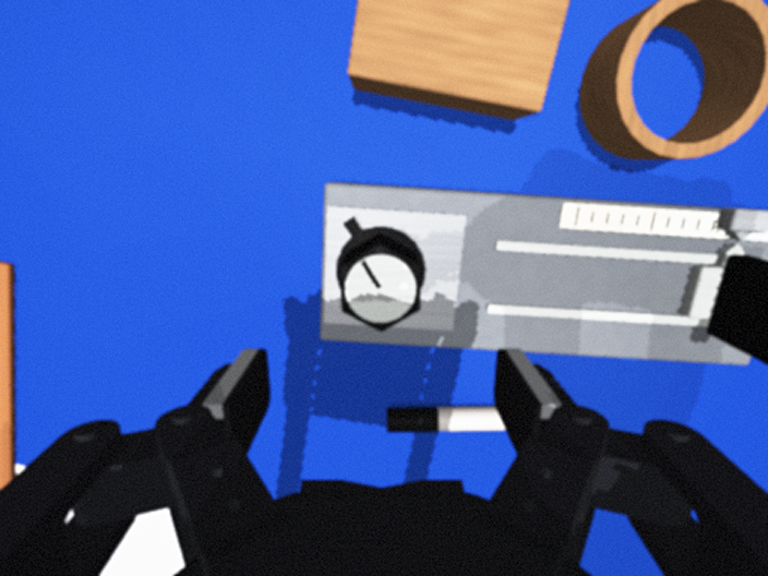

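The nose tip is at (348,222), the disc centre at (380,288), and the base's left edge corners at (326,183) and (322,340). The carton, tape and marker look untouched.

Run:
```python
from h import *
w=np.load("w7.npy",allow_pickle=True).item()
t=lambda u,v,z: ray(w,u/1.5,v/1.5,z)
k=t(380,288,71);n=t(348,222,28)
A=t(326,183,24);B=t(720,207,24);C=t(322,340,24)-0; d=A-B; a=np.arctan2(-d[0],d[1])
print("base yaw",a,"knob",k,"nose in gauge from axis",tog(n-k,np.zeros(2),a),np.degrees(np.arctan2(*(n-k)[:2][::-1])-a))
l=t(362,264,71)-t(379,288,71);print("line deg",np.degrees(np.arctan2(l[1],l[0])-a))
```

```text
base yaw 0.26280695437450324 knob [499.97556494  74.9141817   71.        ] nose in gauge from axis [30.51518806 22.53895179] 36.45010224119166
line deg 37.56582504805595
```

```bash
python3 -c "
from h import *
print(r.sign_off())"
```

```text
the job is handed in; nothing more can be done
None
```

I handed the job in at about 16 s: the slide's pointer was within about 0.5 mm of the rider's point, and the knob was turned about 3.6 rad clockwise to a firm stop, with the length stop and bystanders showing no visible shift; the moment briefly hit 1.35 N m at the stop, I viewed 11 pictures against the limit of 10, and no verdict came back.

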